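# Let the bayonet drum back to its release post

### The arm

A 7-joint arm with a two-finger parallel gripper is mounted at the origin on the work surface. World frame = base frame: x ahead of the robot, y to its left, z up, the work surface at z = 0. Lengths are in m, angles in rad, forces in N, time in s.
With the tool pointing down it reaches from about 0.4 to 0.85 m from the base axis. Payload 4.5 kg.
Tool frame: the origin (TCP) lies midway between the tips of the shut fingers; the grasp point (between the pads) lies 19 mm behind it; z points along the fingers, y is the direction in which the jaws open and shut (so a half turn about z gives the same grasp; the last joint's range is limited). The gripper opens to 88 mm and grips with 3 to 60 N. Pads are 18 mm wide; open, the fingers measure 123 mm over their backs; the gripper's body (75 mm by 187 mm) begins 45 mm behind the grasp point.
Start: joints at [-1.282, 0.689, -0.195, 1.565, 0.157, 0.902, -0.215], TCP at [0.158, 0.605, 0.239] pointing down, gripper open.
Joint ranges: [-3.01, 3.01], [-0.46, 2.08], [-1.47, 1.51], [0.13, 2.56], [-1, 4.14], [0.04, 2.09], [-2.66, 2.66]. Speed limits (rad/s): [2.57, 2.57, 3.14, 3.14, 3.14, 3.14, 3.14].

### API

Orientations are given as a unit quaternion [x, y, z, w].
In Python, from plant import r gives the robot as it stands. The module is installed in compiled form; this text tells all that it offers.
- The arm moves only by the tool carry_out, never from a script. Its argument "commands" is a list of rows, each a list of 6 numbers: the shift along the tool's x, y, z in m, then the turn, a rotation vector about the tool's x, y, z in degrees. In form: [[dx, dy, dz, wx, wy, wz], ...]. A call has 1 to 12 rows; each row is the pose to reach, as a shift and turn from the pose commanded when the call began, along the tool's axes at that moment; what a row does not reach only later rows make up. A row lasts 1/10 s, in which the tool goes at most 50 mm and 8.59 degrees, less where a joint would pass 70% of its speed; a pose out of reach is approached as far as the arm can. A call with a gripper value outside its range is refused whole. "fingers" is the closure in counts, from 0 (fully open) to 255 (shut), set as the call begins (left out, the last holds). The fingers move at their own pace and stop on an object; "grip_force" is the grip in N (left out, the last holds). Time passes only in rows, so rows that repeat a pose let the fingers close. It gives the time, the measured TCP pose, the force and the opening at its end, in the units of the state.
- r.get_state(): the state, without advancing time (a new reading comes with each control period).
- r.snapshot(name): name is "scene" or "top" or "wrist"; returns a dict with "img" (420x560x3 uint8, blue, green, red), "intrinsics" (3x3 intrinsics, pixels), "k1" (the pictures are not rectified: a ray, as slopes to the right and down, at radius r is drawn at 1 + k1 r^2 times it, then the intrinsics apply), "extrinsics" (4x4, takes a point from camera to world coordinates); the wrist camera has in their place "tool_from_camera" (4x4, takes a point from camera to tool coordinates, whose origin is the TCP and whose axes are the flange's). Camera axes: x right, y down, z forward; pixel columns grow to the right and rows downward; lengths in m; the calibration is good to about 2 mm. A picture is of the moment at which its call begins: read the wrist's pose just before it. There is no depth.
- r.finish_job(): hands the job in, once; it reports no verdict.
Trained networks look in a picture, given as the dict that the camera call returned (one of the last four; its "shot" number tells which), for a name from the list of things; names that differ only in an ending like _2 or _b are one class to them, and where a whole thing is asked for, a point or a joint stands for the part that bears it (a point fixed in the world has none). Each returns a list of dicts, best first, with "p" (0 to 1); they miss things now and then, are a little off and sometimes report something else, mostly with a low value. They report only what shows in the picture. A call takes as long as a camera call.
- r.spot_in(picture, label): "xyz" ([x, y, z] in m, in world coordinates, good to about 4 mm: the middle of the surface that is visible of it).
- r.spot_point(picture, label): "xyz" ([x, y, z] in m, in world coordinates, good to about 4 mm: a listed point, or the origin of a listed thing).
The state is a dict: "clock": time; "q": joint angles; "qd": joint speeds; "joint_torque": joint torques, N m; "tool_pos": TCP position; "eef_rot": TCP orientation; "contact_force": force on the tool from outside, world axes, zero at the start; "moment": the same for the moment, N m; "opening": opening from 0.0 (shut) to 1.0 (fully open).
Only numpy, scipy, OpenCV 4.12 (cv2) and the standard library are available. Lean on these libraries where they do the work, as an engineer would, in place of code of your own. Each camera call takes 0.05 s, during which the arm holds its last target.

### The job

Press the red thumb knob to lift the pawl clear of the brass drum's teeth, let the spring turn the drum back until the red pointer comes to the white post, and drop the pawl so that it holds the drum there and not a tooth before or beyond it. Feel for the knob and press gently, with no more than 20 N, and leave the loose parts on the shelf where they are.

Things in the scene. Friction and masses are not known exactly. Their poses are not given: they have to be found in the camera images.
- unit: Ratchet release unit, fixed to the shelf: dark steel plate 285 x 130 x 12 mm under a pawl and a brass drum. Origin on the shelf surface under the drum's upright axis; z up, -x towards the pawl. Drum: toothed flange 120 mm across, tooth tips 38 mm high; nozzle in its socket up to 132 mm high. Delicate: no part may be pushed with more than 20 N.
- drum (a joint): Drum angle, rad, anticlockwise from above; at 0 its red pointer points along the unit's +x. A damped spring drives it to smaller values at 0.15 to 0.25 rad/s while the pawl is clear. 12 saw teeth: the pawl catches it at 0 and each 0.524 (within 0.05), with the pointer over a post at 0, 0.524 and 1.047. It starts at 2.094. Let past the white post, it cannot be brought back.
- pawl_pin (a point): The pawl's pivot pin (along the unit's y), 95 mm from the drum axis, 46 mm high. The pawl is a steel bar 116 x 12 x 8 mm along the unit's x; its nose sits in the teeth, the knob is on its outer end. A spring drops it when let go. Dropped between two catches, it lets the drum creep on to the lower one and holds it there.
- knob_mid (a point): Point of the unit 155 mm from the drum axis, 76 mm high, on the upright centre line of the red knob (ball 26 mm across). Its height setting varies, unmeasured: with the pawl down its top is up to 11 mm below or above this point. Pressed, it lifts the nose, which drags on the loaded tooth (5 to 12 N), comes clear after 10 to 12 mm (push falls to about 6 N) and meets a hard stop at 13 to 14 mm.
- pointer_tip (a point): End of the red pointer bar on the drum (5 mm wide), 83 mm from the drum axis, 46 mm above the shelf; it passes just over the posts.
- mark_top (a point): Top of the white post (12 mm across, 40 mm above the shelf, 83 mm from the drum axis): the release position. Two black posts like it stand at other positions; at angles 0, 0.524 and 1.047 rad from the unit's +x there is one post each, and which is white changes.
- driver_mid (a point): Bystander: glossy black torque driver lying on the shelf, 195 mm long, 28 mm thick; its middle.
- gasket_mid (a point): Bystander: dull copper ring gasket, 48 mm across, 4 mm thick; its centre.
- spacer_mid (a point): Bystander: tan ceramic spacer tube, 22 mm across, 18 mm high; its centre.
- nozzle_mid (a point): Bystander: spare stainless nozzle standing on the shelf, 34 mm across, 72 mm high; its centre.
- nut0_mid (a point): Bystander: bright silver flange nut, 24 mm across, 11 mm high; its centre.
- nut1_mid (a point): Bystander: bright silver flange nut, 24 mm across, 11 mm high; its centre.
- nut2_mid (a point): Bystander: bright silver flange nut, 24 mm across, 11 mm high; its centre.

How it is judged:
On the way, in this order (a step that is already met when the one before it is completed fails the run):
1. the drum runs back while the robot holds the pawl lifted (contact force between the fingers and unit above 1.5 N and velocity of joint drum below -0.08 rad/s), for 0.3 s.
2. the pawl, let go, holds the drum with its pointer at the white post (horizontal distance between pointer_tip and mark_top below 0.01 m and velocity of joint drum above -0.02 rad/s and not (contact force between any of the fingers, the arm and unit above 0.1 N)), for 0.3 s.
At the end, for the whole second after the job is handed in: The drum stands still with its pointer's end within 10 mm of the white post, seen from above, held there by the dropped pawl (horizontal distance between pointer_tip and mark_top below 0.01 m and velocity of joint drum between -0.02 and 0.02 rad/s); the robot touches nothing.
It fails at once if the unit is pushed with more than 20 N (contact force between any of the fingers, the arm and unit above 20 N).
It fails at once if a loose part on the shelf is moved by more than 20 mm (distance of any of driver_mid, nut0_mid, nut1_mid, nut2_mid, gasket_mid, spacer_mid, nozzle_mid from where it was at the start of the episode above 0.02 m).
It also fails if it takes over 56 s, if anything falls off the work surface, if the arm or the gripper's body presses on something with over 40 N, if the wrist force passes 120 N, or if a joint passes its speed limit or range.

## Working session

There is one attempt and no reset: what is moved stays moved. The work goes in short steps, Python scripts to look and compute and a tool call to move; the robot and the scene stay as the last step left them, time stands still between calls to the robot, and variables do not carry over. Pictures are saved under pics/ and viewed, and the job is handed in when it is done.

Besides the shell and the picture viewer there is one more tool, called after "Emit:" in YAML: its name, and indented under it one key for each argument. carry_out: Moves the arm, as the interface text tells. Its arguments: {"type":"object","properties":{"commands":{"type":"array","items":{"type":"array","items":{"type":"number"}}},"fingers":{"type":"number"},"grip_force":{"type":"number"}},"required":["commands"]}

```bash
mkdir -p pics; ls
cat > h.py <<'E'
import numpy as np,cv2
from plant import r
from scipy.spatial.transform import Rotation as R
def save(s,n): cv2.imwrite('pics/'+n+'.png',s['img'])
def proj(s,P,T=None):
    T=s['extrinsics'] if T is None else T
    p=np.linalg.inv(np.array(T))@np.r_[P,1]; a=p[:2]/p[2]; a=a*(1+s['k1']*(a@a)); K=np.array(s['intrinsics']); return K[:2,:2]@a+K[:2,2]
E
python3 - <<'E'
from h import *
st=r.get_state();print(st)
for c in('scene','top'):
    s=r.snapshot(c);save(s,c+'0');print(c,s['shot'],np.round(s['extrinsics'],3).tolist(),np.array(s['intrinsics']).tolist(),s['k1'])
    for l in('unit','pawl_pin','knob_mid','pointer_tip','mark_top'):
        print(l,[(np.round(d['xyz'],4).tolist(),round(d['p'],2)) for d in r.spot_point(s,l)[:3]])
print(r.get_state()['clock'])
E
```

```text
pics
{'clock': 0.0, 'q': array([-1.28217328,  0.6899711 , -0.19448714,  1.56630198,  0.15731491,
        0.9025134 , -0.21511445]), 'qd': array([-4.19503654e-04,  2.40402083e-05,  1.27778070e-04,  1.53634668e-03,
       -3.37985115e-05,  1.08902980e-03, -3.52213151e-04]), 'joint_torque': array([ 1.16374567e-04, -5.27549458e+01, -1.26742378e+00, -1.53433675e+01,
       -5.27770375e-02,  6.35617573e-03,  1.69637415e-04]), 'tool_pos': array([0.15745769, 0.60420594, 0.2379286 ]), 'eef_rot': array([ 1.27040584e-01,  9.91897110e-01, -9.00735569e-04, -3.41601090e-05]), 'contact_force': array([ 0.03741124, -0.05486429, -0.01432309]), 'moment': array([-0.01409343, -0.02341208, -0.02247664]), 'opening': 1.0032483785184123}
scene 1 [[0.076, 0.833, -0.548, 0.982], [0.997, -0.062, 0.045, 0.005], [0.004, -0.55, -0.835, 0.645], [0.0, 0.0, 0.0, 1.0]] [[387.07377238492876, 0.0, 275.3136361023856], [0.0, 387.07377238492876, 206.50703520466223], [0.0, 0.0, 1.0]] 0.016039511601037854
unit [([0.6499, -0.0975, -0.0032], 0.75)]
pawl_pin [([0.5613, -0.1417, 0.0449], 0.69)]
knob_mid [([0.5055, -0.1641, 0.0773], 0.86)]
pointer_tip [([0.5774, -0.0472, 0.0458], 0.79)]
mark_top []
top 2 [[0.004, -0.991, 0.135, 0.506], [-1.0, -0.003, 0.013, 0.051], [-0.013, -0.135, -0.991, 0.891], [0.0, 0.0, 0.0, 1.0]] [[471.80114508540277, 0.0, 280.34064898070847], [0.0, 471.80114508540277, 208.19749797999657], [0.0, 0.0, 1.0]] -0.08461998816128817
unit [([0.6487, -0.0925, 0.0003], 0.8)]
pawl_pin [([0.5624, -0.1376, 0.0428], 0.58)]
knob_mid [([0.5056, -0.1639, 0.0799], 0.9)]
pointer_tip [([0.5815, -0.0482, 0.0439], 0.78)]
mark_top [([0.5076, -0.164, 0.0791], 0.68), ([0.7215, -0.0513, 0.0407], 0.42)]
0.6
```

View pics/scene0.png

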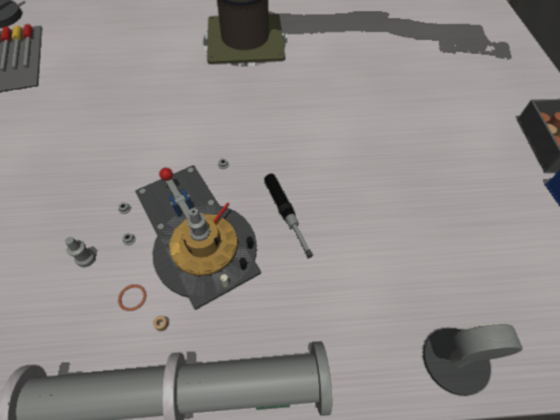

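View pics/top0.png

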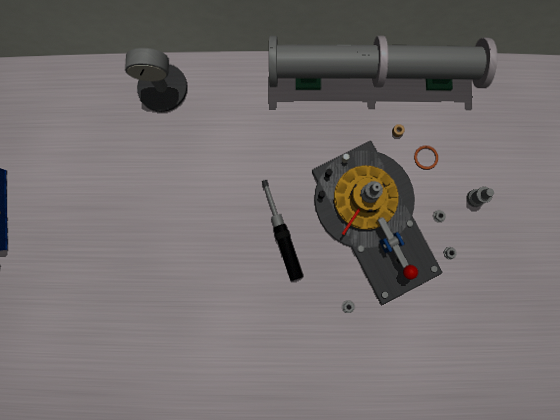

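The scene view shows the unit with the red knob at about (166,174). The white post is at (225,281), and the black posts are at (243,264) and (250,242). In the top view the knob is at (410,272), the white post at (346,157) and the pointer tip at about (342,238). The white post looks like the one at angle 0, so I'll fit the unit pose to check.

```bash
cat > fit.py <<'E'
from h import *
from scipy.optimize import least_squares
L={'unit':(0,0,0),'pawl_pin':(-.095,0,.046),'knob_mid':(-.155,0,.076),'pointer_tip':(.083*np.cos(2.094),.083*np.sin(2.094),.046)}
def world(p,P): 
    c,s=np.cos(p[2]),np.sin(p[2]); return np.array([p[0]+c*P[0]-s*P[1],p[1]+s*P[0]+c*P[1],P[2]])
E
python3 - <<'E'
from fit import *
obs=[];S={}
for c in('scene','top'):
    s=r.snapshot(c);S[c]=s
    for l in L:
        for d in r.spot_point(s,l)[:1]: obs.append((L[l],d['xyz']))
f=lambda p:np.concatenate([(world(p,P)-o)[:2] for P,o in obs])
p=least_squares(f,[.649,-.095,.45],loss='soft_l1',f_scale=.003).x
print('unit',p,np.round(f(p)*1e3,1)); np.save('unit.npy',p)
for c,s in S.items():
    im=cv2.resize(s['img'],None,fx=3,fy=3,interpolation=cv2.INTER_CUBIC)
    pts={}
    for i,a in enumerate((0,.524,1.047)): pts['m%d'%i]=(.083*np.cos(a),.083*np.sin(a),.04)
    pts.update({k:L[k] for k in('pawl_pin','knob_mid','pointer_tip')}); pts['ax']=(0,0,.132)
    for k,P in pts.items():
        u=proj(s,world(p,P))*3+1; cv2.drawMarker(im,tuple(int(x) for x in u),(255,255,0),0,8,1); 
        cv2.putText(im,k,(int(u[0])+5,int(u[1])-5),0,.4,(0,255,0),1)
    u=proj(s,world(p,(-.03,0,.05)))*3; x,y=int(u[0]),int(u[1]); cv2.imwrite(f'pics/fit_{c}.png',im[max(0,y-290):y+290,max(0,x-390):x+390])
q=R.from_quat(r.get_state()['eef_rot']); k=world(p,L['knob_mid'])
print('knob',k,'R',q.as_matrix().round(3).tolist())
t=r.get_state()['tool_pos']
for W in ([.46,.25,.22],[k[0],k[1],.16]): print(q.inv().apply(np.array(W)-t).round(4))
E
```

```text
unit [ 0.64683113 -0.09580399  0.4626314 ] [ 1.7  1.6  1.5  4.  -1.8 -3.6  1.  -2.9 -0.6  0.4  0.   1.5 -2.2 -1.3]
knob [ 0.50812454 -0.16498118  0.076     ] R [[-0.968, 0.252, -0.0], [0.252, 0.968, 0.0], [0.0, 0.0, -1.0]]
[-0.3822 -0.2672  0.0187]
[-0.5333 -0.6566  0.0787]
```

```bash
cd pics; python3 -c "
import cv2,numpy as np
a=cv2.imread('fit_scene.png');b=cv2.imread('fit_top.png');print(a.shape,b.shape)"
```

```text
(580, 780, 3) (580, 780, 3)
```

View pics/fit_top.png

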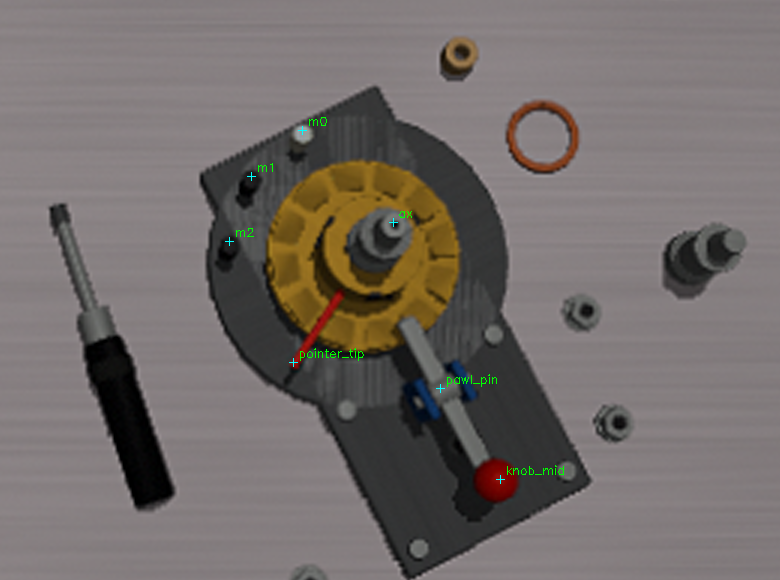

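View pics/fit_scene.png

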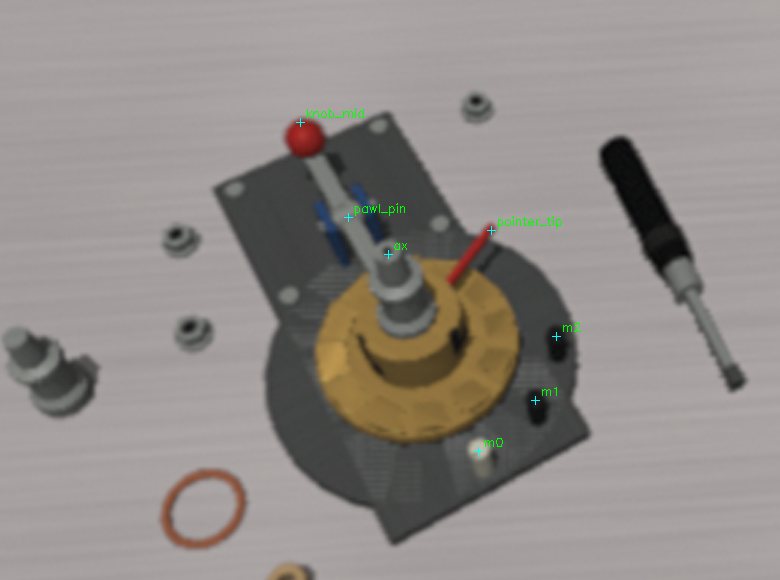

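The fit overlay lands on all the posts, so the white post is at drum angle 0, four teeth on. Next I'll close the fingers and move across.

Emit:
carry_out:
  commands:
    - [-0.04,-0.027,0.002,0,0,0]
    - [-0.08,-0.055,0.004,0,0,0]
    - [-0.12,-0.082,0.006,0,0,0]
    - [-0.16,-0.11,0.008,0,0,0]
    - [-0.2,-0.14,0.01,0,0,0]
    - [-0.24,-0.165,0.012,0,0,0]
    - [-0.27,-0.19,0.014,0,0,0]
    - [-0.31,-0.217,0.015,0,0,0]
    - [-0.345,-0.24,0.017,0,0,0]
    - [-0.38,-0.267,0.018,0,0,0]
    - [-0.4,-0.31,0.018,0,0,0]
    - [-0.42,-0.355,0.018,0,0,0]
  fingers: 255
  grip_force: 20

```text
clock: 2.3
tool_pos: [0.4755, 0.1542, 0.2207]
eef_rot: [0.127, 0.992, 0.0, 0.0]
contact_force: [0.4, -0.5, 0.2]
opening: 0.008
```

```bash
cat > d.py <<'E'
from fit import *
p=np.load('unit.npy');k=world(p,L['knob_mid']);st=r.get_state();q=R.from_quat(st['eef_rot'])
print(st['clock'],st['tool_pos'].round(4),st['q'].round(2),st['contact_force'].round(2),round(st['opening'],3),q.as_matrix().round(3).tolist())
print('to knob_mid (tool axes)',q.inv().apply(k-st['tool_pos']).round(4))
E
python3 d.py
```

```text
2.3 [0.4755 0.1542 0.2207] [-0.23  0.56 -0.27  1.96  0.23  0.65  0.67] [ 0.43 -0.49  0.2 ] 0.008 [[-0.968, 0.252, 0.001], [0.252, 0.968, 0.001], [-0.001, 0.001, -1.0]]
to knob_mid (tool axes) [-0.1118 -0.3008  0.1445]
```

Emit:
carry_out:
  commands:
    - [-0.015,-0.04,0.01,0,0,0]
    - [-0.03,-0.08,0.025,0,0,0]
    - [-0.045,-0.12,0.04,0,0,0]
    - [-0.06,-0.16,0.055,0,0,0]
    - [-0.075,-0.2,0.07,0,0,0]
    - [-0.09,-0.24,0.08,0,0,0]
    - [-0.1,-0.275,0.09,0,0,0]
    - [-0.108,-0.293,0.1,0,0,0]
    - [-0.112,-0.301,0.108,0,0,0]
    - [-0.112,-0.301,0.112,0,0,0]
    - [-0.112,-0.301,0.112,0,0,0]

```text
clock: 3.4
tool_pos: [0.507, -0.1622, 0.1083]
eef_rot: [0.126, 0.992, 0.001, -0.0]
contact_force: [-0.5, 0.5, 0.2]
opening: 0.005
```

```bash
python3 d.py
python3 - <<'E'
from fit import *
p=np.load('unit.npy')
a=r.snapshot('scene');b=r.snapshot('top')
for n,s in(('a',a),('b',b)):
    u=proj(s,world(p,(-.06,0,.08)));x,y=int(u[0]),int(u[1]);cv2.imwrite(f'pics/pre_{n}.png',cv2.resize(s['img'][max(0,y-100):y+100,max(0,x-130):x+130],None,fx=3,fy=3))
E
```

```text
3.4 [ 0.507  -0.1622  0.1083] [ 0.38  0.78 -0.25  1.95  0.4   0.46  1.15] [-0.48  0.47  0.19] 0.005 [[-0.968, 0.25, -0.001], [0.25, 0.968, 0.001], [0.001, 0.001, -1.0]]
to knob_mid (tool axes) [-0.0018 -0.0024  0.0323]
```

View pics/pre_a.png

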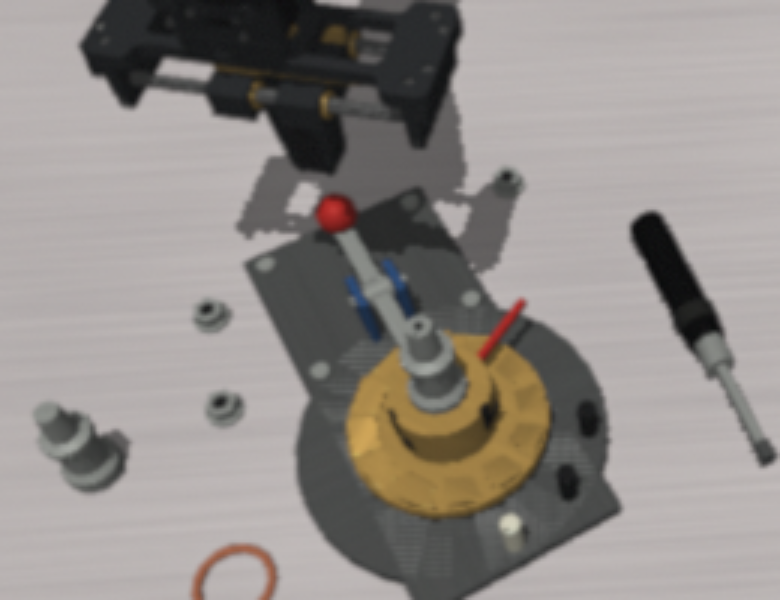

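View pics/pre_b.png

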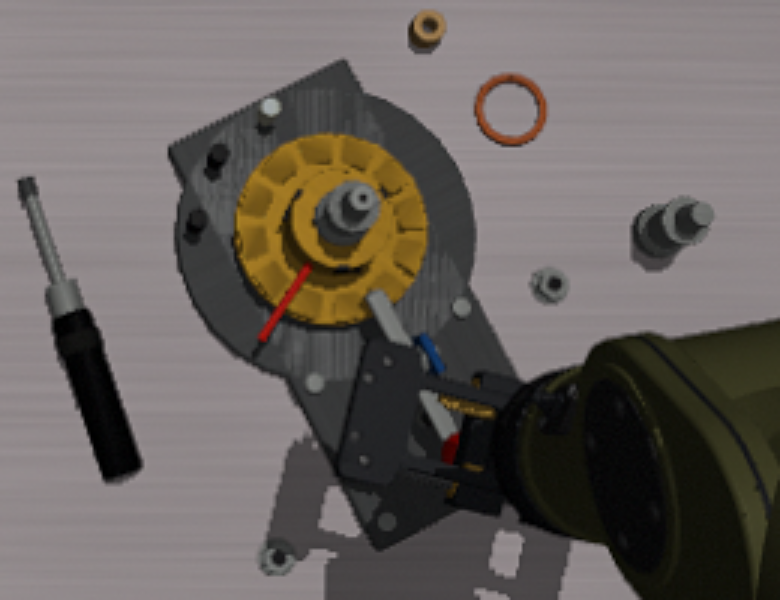

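Emit:
carry_out:
  commands:
    - [0,0,0.005,0,0,0]
    - [0,0,0.01,0,0,0]
    - [0,0,0.014,0,0,0]
    - [0,0,0.016,0,0,0]
    - [0,0,0.016,0,0,0]
    - [0,0,0.016,0,0,0]

```text
clock: 4.1
tool_pos: [0.507, -0.164, 0.0927]
eef_rot: [0.127, 0.992, 0.0, -0.0]
contact_force: [-0.2, 0.2, 0.9]
opening: 0.005
```

```bash
python3 d.py
```

```text
4.1 [ 0.507  -0.164   0.0927] [ 0.37  0.81 -0.23  1.96  0.42  0.43  1.14] [-0.15  0.18  0.9 ] 0.005 [[-0.968, 0.252, -0.0], [0.252, 0.968, 0.0], [0.0, 0.0, -1.0]]
to knob_mid (tool axes) [-0.0013 -0.0006  0.0167]
```

Emit:
carry_out:
  commands:
    - [0,0,0.0015,0,0,0]
    - [0,0,0.003,0,0,0]
    - [0,0,0.0045,0,0,0]
    - [0,0,0.006,0,0,0]
    - [0,0,0.006,0,0,0]

```text
clock: 4.6
tool_pos: [0.5069, -0.164, 0.0865]
eef_rot: [0.127, 0.992, 0.0, -0.0]
contact_force: [0.7, -0.5, 0.5]
opening: 0.005
```

Emit:
carry_out:
  commands:
    - [0,0,0.001,0,0,0]
    - [0,0,0.002,0,0,0]
    - [0,0,0.003,0,0,0]
    - [0,0,0.003,0,0,0]

```text
clock: 5.0
tool_pos: [0.5069, -0.164, 0.0835]
eef_rot: [0.127, 0.992, 0.0, -0.0]
contact_force: [-0.8, 0.5, 0.9]
opening: 0.004
```

Emit:
carry_out:
  commands:
    - [0,0,0.001,0,0,0]
    - [0,0,0.002,0,0,0]
    - [0,0,0.003,0,0,0]
    - [0,0,0.003,0,0,0]

```text
clock: 5.4
tool_pos: [0.5069, -0.164, 0.0805]
eef_rot: [0.127, 0.992, 0.0, -0.0]
contact_force: [-0.6, 0.3, 0.1]
opening: 0.005
```

Emit:
carry_out:
  commands:
    - [0,0,0.001,0,0,0]
    - [0,0,0.002,0,0,0]
    - [0,0,0.003,0,0,0]
    - [0,0,0.003,0,0,0]

```text
clock: 5.8
tool_pos: [0.5069, -0.164, 0.0775]
eef_rot: [0.127, 0.992, 0.0, -0.0]
contact_force: [-0.9, 0.0, -0.2]
opening: 0.001
```

Emit:
carry_out:
  commands:
    - [0,0,0.001,0,0,0]
    - [0,0,0.002,0,0,0]
    - [0,0,0.003,0,0,0]
    - [0,0,0.003,0,0,0]

```text
clock: 6.2
tool_pos: [0.5069, -0.164, 0.0745]
eef_rot: [0.127, 0.992, 0.0, -0.0]
contact_force: [0.3, -0.3, 0.1]
opening: 0.005
```

Emit:
carry_out:
  commands:
    - [0,0,0.001,0,0,0]
    - [0,0,0.002,0,0,0]
    - [0,0,0.003,0,0,0]
    - [0,0,0.003,0,0,0]

```text
clock: 6.6
tool_pos: [0.507, -0.164, 0.0716]
eef_rot: [0.127, 0.992, 0.0, -0.0]
contact_force: [-0.4, 1.3, 0.0]
opening: 0.008
```

Run:
```python
from fit import *
p=np.load('unit.npy')
a=r.snapshot('scene')
for n,s in(('a',a),):
    u=proj(s,world(p,(-.12,0,.08)));x,y=int(u[0]),int(u[1]);cv2.imwrite(f'pics/c1_{n}.png',cv2.resize(s['img'][max(0,y-60):y+60,max(0,x-80):x+80],None,fx=5,fy=5))
```

```text
(no output)
```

View pics/c1_a.png

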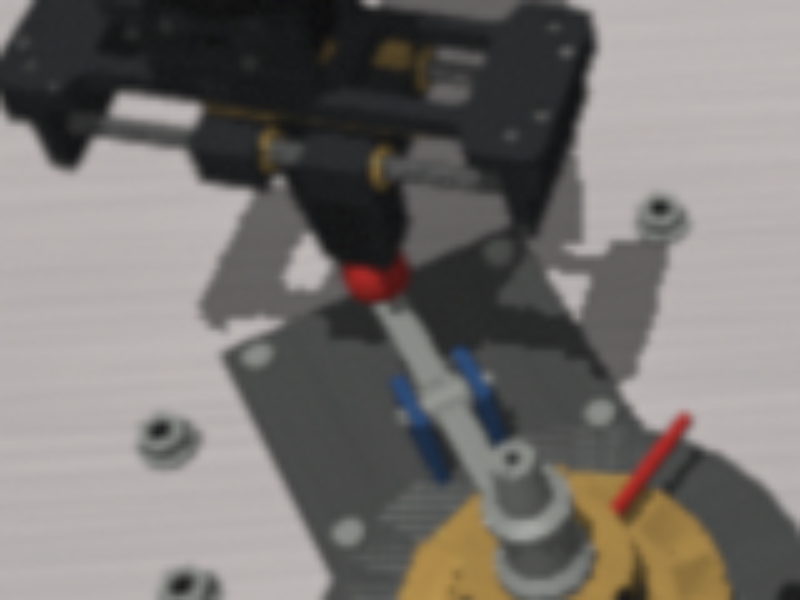

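The finger is centred above the red knob, with the knob at (378,280) directly below the tip and nearly touching. I'll keep feeling downward.

Emit:
carry_out:
  commands:
    - [0,0,0.001,0,0,0]
    - [0,0,0.002,0,0,0]
    - [0,0,0.002,0,0,0]

```text
clock: 6.95
tool_pos: [0.5068, -0.1643, 0.0702]
eef_rot: [0.127, 0.992, -0.0, -0.0]
contact_force: [-2.0, -0.7, 5.4]
opening: 0.007
```

Contact is at z ≈ 0.071 with 5 N. Now I'll press gently.

Emit:
carry_out:
  commands:
    - [0,0,0.001,0,0,0]
    - [0,0,0.002,0,0,0]
    - [0,0,0.003,0,0,0]
    - [0,0,0.003,0,0,0]

```text
clock: 7.35
tool_pos: [0.5058, -0.1648, 0.0672]
eef_rot: [0.127, 0.992, -0.001, -0.001]
contact_force: [-3.0, -0.2, 7.7]
opening: 0.006
```

Emit:
carry_out:
  commands:
    - [0,0,0.001,0,0,0]
    - [0,0,0.002,0,0,0]
    - [0,0,0.003,0,0,0]
    - [0,0,0.003,0,0,0]

```text
clock: 7.75
tool_pos: [0.505, -0.1652, 0.064]
eef_rot: [0.128, 0.992, -0.001, -0.002]
contact_force: [-4.0, -1.6, 8.3]
opening: 0.005
```

Emit:
carry_out:
  commands:
    - [0.0005,-0.0004,0.001,0,0,0]
    - [0.001,-0.0008,0.002,0,0,0]
    - [0.0015,-0.0012,0.003,0,0,0]

```text
clock: 8.05
tool_pos: [0.5041, -0.1654, 0.0611]
eef_rot: [0.127, 0.992, -0.001, -0.001]
contact_force: [-1.0, 0.6, 5.6]
opening: 0.006
```

```bash
cat > ang.py <<'E'
from fit import *
p=np.load('unit.npy')
def blue(s):
    pass
def ang(s):
    # score red pixels along candidate pointer positions
    hsv=cv2.cvtColor(s['img'],cv2.COLOR_BGR2HSV).astype(int); H,S,V=hsv[...,0],hsv[...,1],hsv[...,2]
    m=(((H<6)|(H>174))&(S>140)&(V>70)).astype(np.float32); m=cv2.GaussianBlur(m,(3,3),0)
    A=np.arange(-.7,2.3,.01);sc=[]
    for a in A:
        v=0
        for rr in np.arange(.045,.084,.003):
            u=proj(s,world(p,(rr*np.cos(a),rr*np.sin(a),.046))); v+=cv2.getRectSubPix(m,(1,1),(float(u[0]),float(u[1])))[0,0]
        sc.append(v)
    sc=np.array(sc);i=sc.argmax();w=np.where(sc>.7*sc[i],sc,0);w[np.abs(np.arange(len(A))-i)>12]=0
    return (A*w).sum()/w.sum(),sc[i]
def rep(n=2):
    for i in range(n):
        t=r.get_state();S=r.snapshot('top');T=r.snapshot('scene')
        a=ang(S);b=ang(T)
        print(round(float(t['clock']),2),'F',t['contact_force'].round(1),'z',t['tool_pos'].round(4),'top %.3f(%.1f) scene %.3f(%.1f)'%(*a,*b))
if __name__=='__main__':
    import sys; rep(int(sys.argv[1]) if len(sys.argv)>1 else 2)
E
python3 ang.py 2
```

```text
8.05 F [-1.   0.6  5.6] z [ 0.5041 -0.1654  0.0611] top 2.095(11.7) scene 2.099(12.1)
8.15 F [-1.7 -1.9  5.2] z [ 0.5041 -0.1654  0.0609] top 2.075(12.0) scene 2.079(11.8)
```

The pawl is clear: force has dropped to about 5.5 N and the drum is running at about -0.2 rad/s. I'll hold it there.

Emit:
carry_out:
  commands:
    - [0,0,0.0005,0,0,0]
    - [0,0,0.0005,0,0,0]
    - [0,0,0.0005,0,0,0]
    - [0,0,0.0005,0,0,0]
    - [0,0,0.0005,0,0,0]

```text
clock: 8.75
tool_pos: [0.504, -0.1654, 0.0603]
eef_rot: [0.127, 0.992, -0.001, -0.001]
contact_force: [-3.0, -1.4, 6.0]
opening: 0.006
```

```bash
python3 ang.py 2
```

```text
8.75 F [-3.  -1.4  6. ] z [ 0.504  -0.1654  0.0603] top 1.944(11.9) scene 1.949(12.2)
8.85 F [-3.2 -1.   5.8] z [ 0.504  -0.1654  0.0603] top 1.920(11.3) scene 1.925(12.3)
```

Emit:
carry_out:
  commands:
    - [0,0,0,0,0,0]
    - [0,0,0,0,0,0]
    - [0,0,0,0,0,0]
    - [0,0,0,0,0,0]
    - [0,0,0,0,0,0]
    - [0,0,0,0,0,0]
    - [0,0,0,0,0,0]
    - [0,0,0,0,0,0]
    - [0,0,0,0,0,0]
    - [0,0,0,0,0,0]
    - [0,0,0,0,0,0]
    - [0,0,0,0,0,0]

```text
clock: 10.15
tool_pos: [0.504, -0.1653, 0.0603]
eef_rot: [0.127, 0.992, -0.001, -0.001]
contact_force: [-2.5, -1.0, 6.0]
opening: 0.007
```

```bash
python3 ang.py 1
```

```text
10.15 F [-2.5 -1.   6. ] z [ 0.504  -0.1653  0.0603] top 1.635(11.7) scene 1.645(12.3)
```

Emit:
carry_out:
  commands:
    - [0,0,0,0,0,0]
    - [0,0,0,0,0,0]
    - [0,0,0,0,0,0]
    - [0,0,0,0,0,0]
    - [0,0,0,0,0,0]
    - [0,0,0,0,0,0]
    - [0,0,0,0,0,0]
    - [0,0,0,0,0,0]
    - [0,0,0,0,0,0]
    - [0,0,0,0,0,0]
    - [0,0,0,0,0,0]
    - [0,0,0,0,0,0]

```text
clock: 11.45
tool_pos: [0.504, -0.1654, 0.0603]
eef_rot: [0.127, 0.992, -0.001, -0.001]
contact_force: [-3.0, -0.7, 6.3]
opening: 0.004
```

```bash
python3 ang.py 1
```

```text
11.45 F [-3.  -0.7  6.3] z [ 0.504  -0.1654  0.0603] top 1.355(11.8) scene 1.364(13.1)
```

Emit:
carry_out:
  commands:
    - [0,0,0,0,0,0]
    - [0,0,0,0,0,0]
    - [0,0,0,0,0,0]
    - [0,0,0,0,0,0]
    - [0,0,0,0,0,0]
    - [0,0,0,0,0,0]
    - [0,0,0,0,0,0]
    - [0,0,0,0,0,0]
    - [0,0,0,0,0,0]
    - [0,0,0,0,0,0]
    - [0,0,0,0,0,0]
    - [0,0,0,0,0,0]

```text
clock: 12.75
tool_pos: [0.504, -0.1654, 0.0603]
eef_rot: [0.127, 0.992, -0.001, -0.001]
contact_force: [-2.9, -0.8, 5.8]
opening: 0.003
```

```bash
python3 ang.py 1
```

```text
12.75 F [-2.9 -0.8  5.8] z [ 0.504  -0.1654  0.0603] top 1.076(11.4) scene 1.089(12.6)
```

Emit:
carry_out:
  commands:
    - [0,0,0,0,0,0]
    - [0,0,0,0,0,0]
    - [0,0,0,0,0,0]
    - [0,0,0,0,0,0]
    - [0,0,0,0,0,0]
    - [0,0,0,0,0,0]
    - [0,0,0,0,0,0]
    - [0,0,0,0,0,0]
    - [0,0,0,0,0,0]
    - [0,0,0,0,0,0]
    - [0,0,0,0,0,0]
    - [0,0,0,0,0,0]

```text
clock: 14.05
tool_pos: [0.504, -0.1654, 0.0603]
eef_rot: [0.127, 0.992, -0.001, -0.001]
contact_force: [-4.0, -1.2, 6.5]
opening: 0.006
```

```bash
python3 ang.py 1
```

```text
14.05 F [-4.  -1.2  6.5] z [ 0.504  -0.1654  0.0603] top 0.815(11.4) scene 0.825(12.9)
```

Emit:
carry_out:
  commands:
    - [0,0,0,0,0,0]
    - [0,0,0,0,0,0]
    - [0,0,0,0,0,0]
    - [0,0,0,0,0,0]
    - [0,0,0,0,0,0]
    - [0,0,0,0,0,0]
    - [0,0,0,0,0,0]
    - [0,0,0,0,0,0]
    - [0,0,0,0,0,0]
    - [0,0,0,0,0,0]
    - [0,0,0,0,0,0]

```text
clock: 15.25
tool_pos: [0.504, -0.1654, 0.0603]
eef_rot: [0.127, 0.992, -0.001, -0.001]
contact_force: [-3.6, -1.1, 5.9]
opening: 0.003
```

```bash
python3 ang.py 1
```

```text
15.25 F [-3.6 -1.1  5.9] z [ 0.504  -0.1654  0.0603] top 0.576(11.8) scene 0.579(12.1)
```

Emit:
carry_out:
  commands:
    - [0,0,0,0,0,0]
    - [0,0,0,0,0,0]
    - [0,0,0,0,0,0]
    - [0,0,0,0,0,0]
    - [0,0,0,0,0,0]
    - [0,0,0,0,0,0]
    - [0,0,0,0,0,0]
    - [0,0,0,0,0,0]
    - [0,0,0,0,0,0]

```text
clock: 16.25
tool_pos: [0.504, -0.1654, 0.0603]
eef_rot: [0.127, 0.992, -0.001, -0.001]
contact_force: [-3.9, -0.6, 6.2]
opening: 0.004
```

```bash
python3 ang.py 1
```

```text
16.25 F [-3.9 -0.6  6.2] z [ 0.504  -0.1654  0.0603] top 0.385(11.7) scene 0.380(12.2)
```

Well past the 0.524 catch and still short of 0, so I'm letting go now.

Emit:
carry_out:
  commands:
    - [0,0,-0.012,0,0,0]
    - [0,0,-0.03,0,0,0]
    - [0,0,-0.05,0,0,0]
    - [0,0,-0.06,0,0,0]
    - [0,0,-0.06,0,0,0]
    - [0,0,-0.06,0,0,0]

```text
clock: 16.95
tool_pos: [0.5053, -0.1648, 0.1201]
eef_rot: [0.127, 0.992, 0.0, 0.0]
contact_force: [-0.1, 0.5, 0.2]
opening: 0.007
```

```bash
python3 ang.py 1
```

```text
16.95 F [-0.1  0.5  0.2] z [ 0.5053 -0.1648  0.1201] top 0.260(12.4) scene 0.264(11.9)
```

Emit:
carry_out:
  commands:
    - [0,0,0,0,0,0]
    - [0,0,0,0,0,0]
    - [0,0,0,0,0,0]
    - [0,0,0,0,0,0]
    - [0,0,0,0,0,0]
    - [0,0,0,0,0,0]
    - [0,0,0,0,0,0]
    - [0,0,0,0,0,0]
    - [0,0,0,0,0,0]
    - [0,0,0,0,0,0]
    - [0,0,0,0,0,0]
    - [0,0,0,0,0,0]

```text
clock: 18.25
tool_pos: [0.5052, -0.1648, 0.1202]
eef_rot: [0.127, 0.992, 0.0, -0.0]
contact_force: [-0.7, -0.9, -0.2]
opening: 0.005
```

```bash
python3 ang.py 1
```

```text
18.25 F [-0.7 -0.9 -0.2] z [ 0.5052 -0.1648  0.1202] top 0.045(12.2) scene 0.040(11.1)
```

Emit:
carry_out:
  commands:
    - [0,0,0,0,0,0]
    - [0,0,0,0,0,0]
    - [0,0,0,0,0,0]
    - [0,0,0,0,0,0]
    - [0,0,0,0,0,0]
    - [0,0,0,0,0,0]
    - [0,0,0,0,0,0]
    - [0,0,0,0,0,0]
    - [0,0,0,0,0,0]
    - [0,0,0,0,0,0]
    - [0,0,0,0,0,0]
    - [0,0,0,0,0,0]

```text
clock: 19.55
tool_pos: [0.5053, -0.1648, 0.1202]
eef_rot: [0.127, 0.992, 0.0, -0.0]
contact_force: [-0.2, -0.4, 0.8]
opening: 0.009
```

```bash
python3 ang.py 2
python3 - <<'E'
from fit import *
p=np.load('unit.npy')
s=r.snapshot('scene');u=proj(s,world(p,(0,0,.05)));x,y=int(u[0]),int(u[1]);cv2.imwrite('pics/end.png',cv2.resize(s['img'][max(0,y-100):y+100,max(0,x-130):x+130],None,fx=3,fy=3))
E
```

```text
19.55 F [-0.2 -0.4  0.8] z [ 0.5053 -0.1648  0.1202] top 0.005(11.8) scene 0.010(11.0)
19.65 F [0.4 0.5 0.3] z [ 0.5053 -0.1648  0.1202] top 0.005(11.7) scene 0.010(11.0)
```

View pics/end.png

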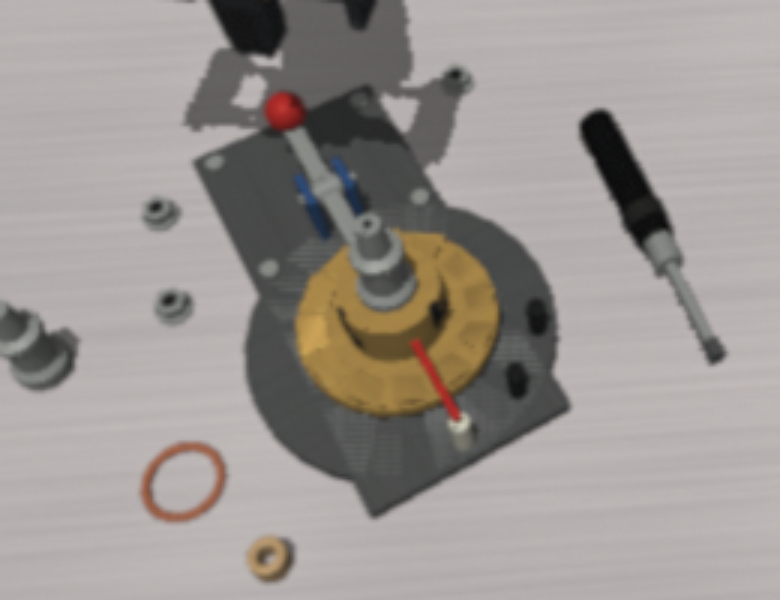

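The pointer end at (458,415) is over the white post at (459,425). The drum is standing still and the gripper is clear of the knob, so I'm handing in.

```bash
python3 -c "
from plant import r
print(r.get_state()['clock']); print(r.finish_job())"
```

```text
19.8
the job is handed in; nothing more can be done
None
```

The drum is held with its red pointer at the white post, which is the one at angle 0. I handed the job in at 19.8 s, and no verdict came back.

- **Pressing:** I felt for the knob with the shut fingers, touched its top at about z = 71 mm and pressed it about 11 mm. The readings between moves peaked at about 9 N. The pawl came clear and the drum ran back at about 0.21 rad/s.
- **Release:** I let go at about 0.36 rad, between the 0.524 catch and 0. The drum then crept down to the catch at 0.
- **Last checks:** the two cameras read 0.005 and 0.010 rad, and neither changed over 0.1 s. That puts the pointer end within about 1 mm of the white post by the fitted unit pose. The gripper is about 50 mm above the knob, with only sensor noise on the force reading.
- **Loose parts:** they look unmoved in the last picture, but I did not measure them. No checks failed or disagreed.

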